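# Weigh the pearl canister on the sprung hook and mark the reading

### The job

Weigh the pearl canister: pick it up by the orange grip and hang its wire bail in the dip of the scale's sprung hook, lowering it slowly until the hook carries the whole weight before you let go, so that the hook neither drops nor springs up. When it hangs still by itself, slide the red marker down until its tip is level with the black pointer, and leave the canister hanging. Do not force the hook down to its stop or push hard on the scale, and leave the dishes and the shell alone.

Things in the scene. Friction and masses are not known exactly. Their poses are not given: they have to be found in the camera images.
- canister_grip (a point): Centre of the upright orange grip block (16 x 16 mm, 40 mm tall) on top of the loose pearl canister; axes as the canister's. The canister's bottom is 147 mm below this point, the underside of the bail's roof 45 mm below. A thin 8 mm neck joins the bail's roof to the underside of the block, which is 20 mm below this point. Mass unknown, 0.30 to 0.85 kg.
- canister: The canister: grey tin with black lid, 67 mm across, 50 mm tall, symmetrical; origin at the centre of its underside, z up. A rigid bail of 6 mm wire stands over the lid, legs at +-34 mm along the y axis; the window under its roof is 52 mm high and is open along the x axis.
- bail_top (a point): Underside of the bail's slightly peaked roof, at its middle, 102 mm above the canister's bottom; this rests in the hook.
- scale: The fixed spring scale: blue base and column (top 256 mm above the table), white graduated plate. Origin under the column at table height; the hook points along its -x axis, marker and plate are on its +y side.
- hook (a joint): How far (m) hook and pointer have dipped: 0 unloaded, down positive, stop at 0.090. The spring yields 7.7 mm per newton (canister: 22 to 64 mm). Lightly damped: let go out of balance it bobs about 2 times a second for some 2 s. While a hand holds the hooked canister the hook follows the hand, so only the force left in the hand tells whether the hook carries all the weight.
- hook_seat (a point): Middle of the hook's dip, on top of its 8 mm wire; moves with the hook, 214 mm above the table unloaded, 107 mm in front (-x) of the scale's origin. Axes as the scale's. The dip's floor is 20 mm long; the hook's upturned tip is 22 mm farther out along -x and 20 mm higher; toward the column the wire rises 10 mm and runs level.
- pointer (a point): End of the black pointer, moves with the hook; 220 mm above the table when unloaded.
- marker_tip (a point): Tip of the red marker, which points at the pointer's end; the marker slides up and down on a rod, stays where it is left (friction about 2 N) and can go 100 mm down from its top place (tip 235 mm above the table).
- marker_pad (a point): Centre of the flat top of the red marker's pad, a block 22 x 14 mm and 30 mm tall at the front of the marker; 25 mm higher than the marker's tip. Push it down from above or pinch it across its 14 mm (scale's y).
- pearl_dish_mid (a point): Middle of a round dish of pearls, 60 mm across, 14 mm tall: leave alone.
- open_shell_mid (a point): Middle of an open oyster shell, about 93 x 107 mm, 16 mm tall: leave alone.
- graft_dish_mid (a point): Middle of a round glass dish, 90 mm across, 62 mm tall: leave alone.

How it is judged:
On the way, in this order (a step that is already met when the one before it is completed fails the run):
1. The canister hangs still from the hook by its bail, not touched by the robot, the marker still well above the pointer (contact force between canister and scale above 2 N and distance between bail_top and hook_seat below 0.014 m and angle between canister_grip's own z axis and vertical below 0.25 rad and contact force between each of the fingers, the arm and canister below 0.05 N and value of joint hook above 0.01 m and velocity of joint hook between -0.01 and 0.01 m/s and z of marker_tip in the frame of pointer above 0.01 m), for 0.5 s.
2. The marker's tip is level with the pointer while the canister hangs (contact force between canister and scale above 2 N and distance between bail_top and hook_seat below 0.014 m and angle between canister_grip's own z axis and vertical below 0.25 rad and contact force between each of the fingers, the arm and canister below 0.05 N and value of joint hook above 0.01 m and velocity of joint hook between -0.01 and 0.01 m/s and z of marker_tip in the frame of pointer between -0.005 and 0.005 m), for 0.2 s.
At the end, for the whole second after the job is handed in: The canister hangs by its bail in the hook's dip (bail within 14 mm of the dip's middle, tilt under 0.25 rad), released and at rest, the hook still; the red marker's tip is within 5 mm of the pointer's height (all of step 2 and linear speed of canister below 0.05 m/s); the robot touches nothing.
It fails at once if The hook drops or bounces (faster than 0.09 m/s) (velocity of joint hook above 0.09 m/s or velocity of joint hook below -0.09 m/s).
It fails at once if The hook is forced down to its stop (dip over 85 mm) (value of joint hook above 0.085 m).
It fails at once if The robot pushes on the scale with more than 20 N (contact force between any of the fingers, the arm and scale above 20 N).
It fails at once if A dish or the shell is moved by more than 20 mm (distance of any of pearl_dish_mid, open_shell_mid, graft_dish_mid from where it was at the start of the episode above 0.02 m).
It also fails if it takes over 64 s, if anything falls off the work surface, if the arm or the gripper's body presses on something with over 40 N, if the wrist force passes 120 N, or if a joint passes its speed limit or range.

### The arm

A 6-joint arm with a two-finger parallel gripper is mounted at the origin on a cart in front of the work surface, level with it; the furniture and walls round the work are solid. World frame = base frame: x ahead of the robot, y to its left, z up, the work surface at z = 0. Lengths are in m, angles in rad, forces in N, time in s.
With the tool pointing down it reaches from about 0.375 to 0.9 m from the base axis. Payload 3.1 kg.
Tool frame: the origin (TCP) lies on the front face of the gripper's body, between the roots of the fingers; the fingertips stand 70 mm ahead of it and the grasp point (between the pads) lies 51 mm ahead of it; z points along the fingers, y is the line along which they close (so a half turn about z gives the same grasp; the last joint's range is limited). The gripper opens to 87 mm and grips with 3 to 60 N. Pads are 19 mm wide; open, the fingers measure 117 mm over their backs; the gripper's body (75 mm by 190 mm) begins 51 mm behind the grasp point.
Start: joints at [1.012, 0.527, 1.433, -0, 1.181, -0.178], TCP at [0.232, 0.58, 0.292] pointing down, gripper open.
Joint ranges: [-3.08, 3.08], [-0.75, 2.2], [0.22, 2.44], [-1.43, 4.57], [0, 2.65], [-2.85, 2.85]. Speed limits (rad/s): [2.79, 2.79, 3.14, 3.14, 3.14, 3.14].

### API

Orientations are given as a unit quaternion [x, y, z, w].
In Python, from rig import robot, cams, ticket gives the robot as it stands. The module is installed in compiled form; this text tells all that it offers.
- The arm moves only by the shell command python3 -m crank 'ROWS' [FORCE]. ROWS is JSON, a list of rows, each a list of 7 numbers: the shift along the tool's x, y, z in cm, then the turn, a rotation vector about the tool's x, y, z in rad, then the closure, from 0 (fully open) to 1 (shut). A call has 1 to 5 rows; each row shifts and turns the commanded pose from where the row before left it, along the tool's axes as they then stand; what a row does not reach is not made up. A row lasts 1/8 s, in which the tool goes at most 62.5 mm and 10.7 degrees, less where a joint would pass 70% of its speed; a pose out of reach is approached as far as the arm can. A call is refused whole if a number of a shift passes 6.25 or a number of a turn 0.188, either way. A call with a gripper value outside its range is refused whole. The fingers move at their own pace and stop on an object; FORCE is the grip in N (left out, the last holds). Time passes only in rows, so rows that do not move let the fingers close. It gives the time, the measured TCP pose, the force, the opening and the grip force at its end, in the units of the state.
- robot.get_obs(): the state, without advancing time (a new reading comes with each control period).
- cams.camera(name): name is "scene" or "top" or "wrist"; returns the picture (420x560x3 uint8, red, green, blue); there is no depth.
- cams.camera_info(name): a dict with "intrinsics" (3x3 intrinsics, pixels), "dist" ([k1, k2, p1, p2, k3] as OpenCV has them; the pictures are not rectified), "pose" (4x4, takes a point from camera to world coordinates). Camera axes: x right, y down, z forward; pixel columns grow to the right and rows downward; lengths in m; the calibration is good to about 2 mm. A picture is of the moment at which its call begins: read the wrist's pose just before it. camera_info takes no time and is no camera call; for the wrist camera it gives the pose at the moment of the call.
- ticket.hand_in(): hands the job in; it is judged then, once.
The state is a dict: "time": time; "q": joint angles; "joint_velocities": joint speeds; "joint_torque": joint torques, N m; "position": TCP position; "tool_rot": TCP orientation; "ft_force": force on the tool from outside, world axes, zero at the start; "moment": the same for the moment, N m; "grip_width": finger opening in m; "grip_force": force on a finger pad.
Only numpy, scipy, OpenCV 4.12 (cv2) and the standard library are available. Lean on these libraries where they do the work, as an engineer would, in place of code of your own. Each camera call takes 0.05 s, during which the arm holds its last target. There are 200 camera calls.

## Working session

There is one attempt and no reset: what is moved stays moved. The work goes in short steps, Python scripts to look and compute and a shell command to move; the robot and the scene stay as the last step left them, time stands still between calls to the robot, and variables do not carry over. Pictures are saved under pics/ and viewed, at most 10 in all, crops included, and the job is handed in when it is done.

```bash
mkdir -p pics; python3 - <<'E'
from rig import robot,cams
import cv2,numpy as np
np.set_printoptions(precision=4,suppress=True)
for n in("scene","top"):
    i=cams.camera_info(n);print(n,i)
    im=cams.camera(n);cv2.imwrite(f"pics/{n}0.png",im[:,:,::-1])
o=robot.get_obs();print(o)
E
```

```text
scene {'intrinsics': array([[535.2754,   0.    , 280.4188],
       [  0.    , 535.2754, 210.794 ],
       [  0.    ,   0.    ,   1.    ]]), 'dist': array([-0.0938,  0.    ,  0.    ,  0.    ,  0.    ]), 'pose': array([[ 0.8827, -0.2109,  0.4199, -0.0322],
       [-0.4692, -0.4439,  0.7635, -1.0832],
       [ 0.0253, -0.8709, -0.4908,  0.8393],
       [ 0.    ,  0.    ,  0.    ,  1.    ]])}
top {'intrinsics': array([[391.5125,   0.    , 281.8326],
       [  0.    , 391.5125, 202.1459],
       [  0.    ,   0.    ,   1.    ]]), 'dist': array([-0.1114,  0.    ,  0.    ,  0.    ,  0.    ]), 'pose': array([[-0.0007, -0.9924,  0.1228,  0.402 ],
       [-1.    ,  0.0012,  0.0039, -0.0493],
       [-0.004 , -0.1228, -0.9924,  0.9948],
       [ 0.    ,  0.    ,  0.    ,  1.    ]])}
{'time': 0.1, 'q': array([ 1.0115,  0.5283,  1.4338, -0.    ,  1.1814, -0.1785]), 'joint_velocities': array([-0.002 , -0.0041, -0.0026, -0.0015, -0.0001, -0.0011]), 'joint_torque': array([  0.0003, -44.0986, -17.7151,   0.0635,   0.0534,  -0.    ]), 'position': array([0.232 , 0.5798, 0.2914]), 'tool_rot': array([ 0.1892,  0.9819, -0.0009, -0.0004]), 'ft_force': array([-0.5783,  0.6063, -0.1116]), 'moment': array([-0.0421, -0.0153, -0.02  ]), 'grip_force': 0.0, 'grip_width': 0.08715722864381768}
```

View pics/scene0.png

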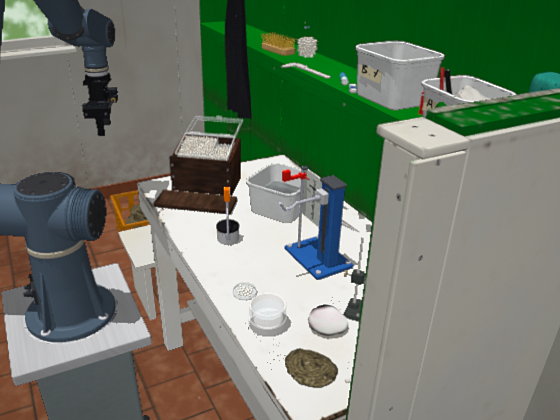

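View pics/top0.png

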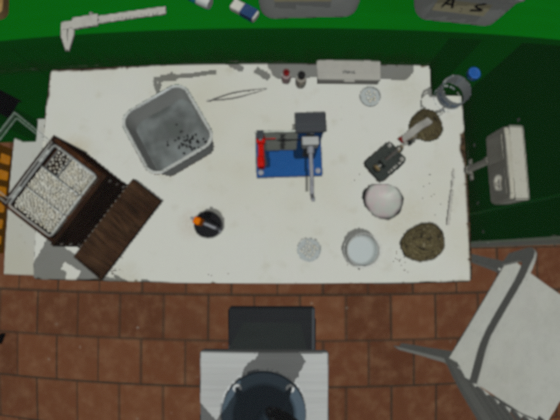

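The scene view shows the canister at (228,232) with its orange grip at (227,195), and the scale at (325,230). In the top view the canister is at (208,222), the hook runs from (311,145) to (312,198), and the red marker is at (261,152). I'll enlarge these areas.

```bash
python3 - <<'E'
import cv2,numpy as np
s=cv2.imread("pics/scene0.png");t=cv2.imread("pics/top0.png")
def c(im,x,y,w,h,k):return cv2.resize(im[y:y+h,x:x+w],None,fx=k,fy=k,interpolation=cv2.INTER_CUBIC)
a=c(s,205,180,50,70,4) # 200x280
b=c(s,270,155,100,140,4) #400x560
cv2.imwrite("pics/c1.png",np.hstack([cv2.copyMakeBorder(a,0,280,0,0,0),b]))
d=c(t,180,100,160,140,5)
cv2.imwrite("pics/c2.png",d[:600])
E
```

```text
(no output)
```

View pics/c1.png

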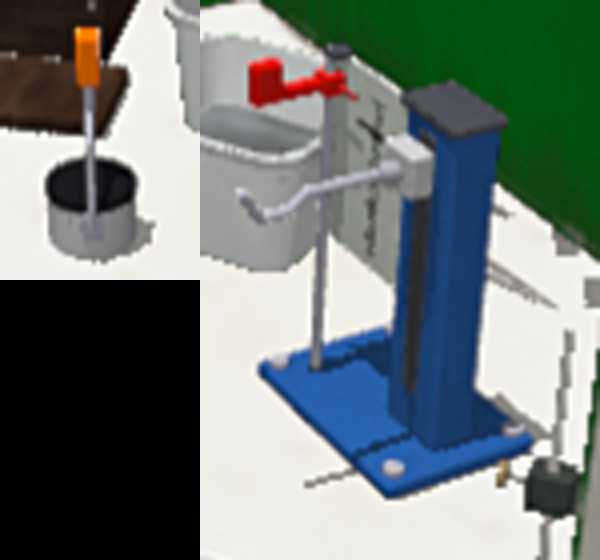

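View pics/c2.png

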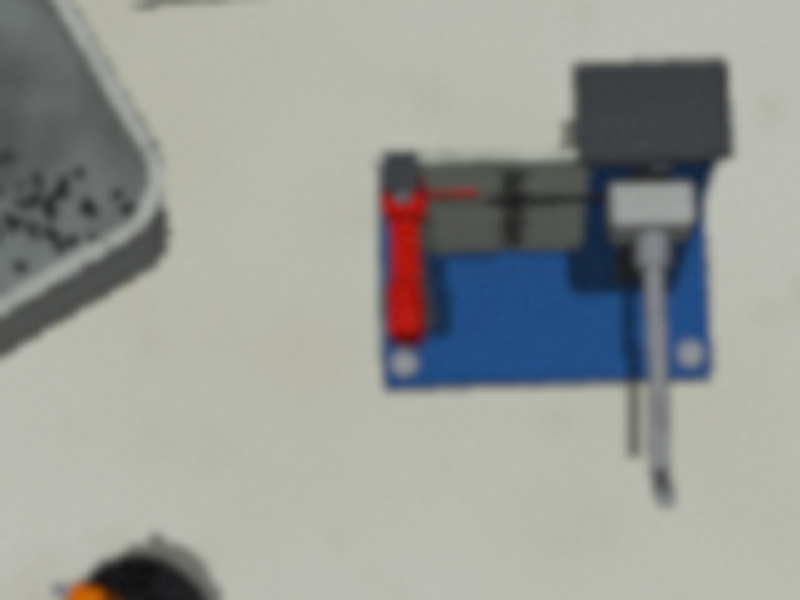

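The crops show the hook tip at top-view px (313,199), the column top centre at (310.6,122.2) and the marker pad centre at (261,162.4). The bail is seen edge-on from the scene camera.

```bash
cat > h.py <<'E'
from rig import robot,cams
import cv2,numpy as np
from scipy.spatial.transform import Rotation as R
np.set_printoptions(precision=4,suppress=True)
def ray(n,px,info=None):
    i=info or cams.camera_info(n)
    u=cv2.undistortPoints(np.float64([[px]]),i["intrinsics"],i["dist"])[0,0]
    P=i["pose"];return P[:3,3],P[:3,:3]@np.r_[u,1]
def atz(n,px,z,info=None):
    o,d=ray(n,px,info);return o+d*(z-o[2])/d[2]
def proj(n,p,info=None):
    i=info or cams.camera_info(n);T=np.linalg.inv(i["pose"])
    return cv2.projectPoints(np.float64([p]),cv2.Rodrigues(T[:3,:3])[0],T[:3,3],i["intrinsics"],i["dist"])[0][0,0]
def delta(p,yaw):
    """shift (cm, tool axes) and turn for TCP at p, tool down, tool y-axis at world heading yaw (mod pi)"""
    o=robot.get_obs();r=R.from_quat(o["tool_rot"])
    best=None
    for k in(0,np.pi):
        y=np.array([np.cos(yaw+k),np.sin(yaw+k),0]);z=np.array([0,0,-1.])
        t=R.from_matrix(np.c_[np.cross(y,z),y,z]);v=(r.inv()*t).as_rotvec()
        if best is None or np.linalg.norm(v)<np.linalg.norm(best):best=v
    print("pos",o["position"],"shift cm tool",r.inv().apply(np.array(p)-o["position"])*100,"turn",best,"world",(np.array(p)-o["position"]))
E
python3 - <<'E'
from h import *
c=lambda x,y:(180+x/5,100+y/5)
for nm,p,z in[("coltop",(653,111),.256),("c1",(577,65),.256),("c2",(725,62),.256),("c3",(730,157),.256),("c4",(580,160),.256),("hooktip",(665,490),.234),("hookblock",(652,205),.235),("pad",(405,312),.26),("padfront",(405,340),.26),("s1",(405,362),.016),("s2",(690,352),.016)]:
    print(nm,atz("top",c(*p),z))
print("tip scene",atz("scene",(270+45/4,155+200/4),.234),"pad scene",atz("scene",(270+65/4,155+62/4),.26))
print("grip top",atz("top",(197,221),.167),"scene",atz("scene",(227,194.2),.147),"lid",atz("top",(208,222),.05))
print("can scene bottom",atz("scene",(205+92/4,180+245/4),0.004))
t=cv2.imread("pics/top0.png");cv2.imwrite("pics/c3.png",cv2.resize(t[195:250,175:240],None,fx=9,fy=9,interpolation=cv2.INTER_CUBIC))
delta([.4,.19,.30],1.25)
E
```

```text
coltop [ 0.6513 -0.1029  0.256 ]
c1 [ 0.6702 -0.0732  0.256 ]
c2 [ 0.6715 -0.1316  0.256 ]
c3 [ 0.6326 -0.1328  0.256 ]
c4 [ 0.6313 -0.0741  0.256 ]
hooktip [ 0.5042 -0.1074  0.234 ]
hookblock [ 0.6192 -0.1035  0.235 ]
pad [ 0.5698 -0.0065  0.26  ]
padfront [ 0.5588 -0.0066  0.26  ]
s1 [0.5995 0.0075 0.016 ]
s2 [ 0.6045 -0.1377  0.016 ]
tip scene [ 0.5004 -0.1178  0.234 ] pad scene [ 0.575  -0.0036  0.26  ]
grip top [0.4641 0.1348 0.167 ] scene [0.47   0.1405 0.147 ] lid [0.4705 0.1338 0.05  ]
can scene bottom [0.4622 0.1235 0.004 ]
pos [0.232  0.5798 0.2914] shift cm tool [-30.0852 -29.9426  -0.815 ] turn [-0.0019 -0.0004 -0.06  ] world [ 0.168  -0.3898  0.0086]
```

View pics/c3.png

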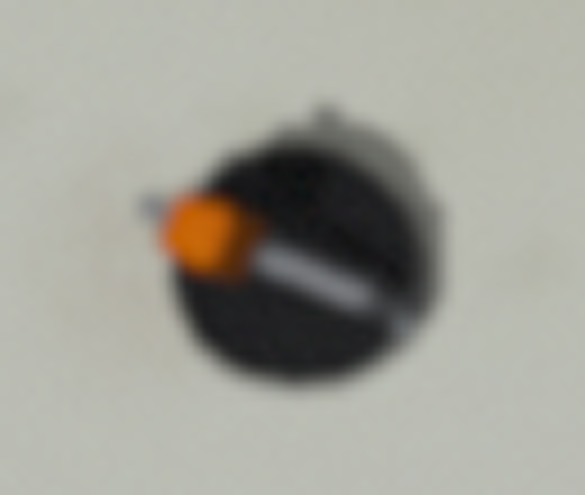

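The canister is at about (0.468, 0.136). Its bail (y axis) heads about 67°, close to the current tool y heading. I'll go above it, keeping high on the way.

```bash
python3 - <<'E'
from h import *
delta([.468,.136,.39],np.radians(67))
E
```

```text
pos [0.232  0.5798 0.2914] shift cm tool [-38.4019 -32.4459  -9.813 ] turn [-0.0019 -0.0003  0.0206] world [ 0.236  -0.4438  0.0986]
```

```bash
python3 -m crank '[[-2.5,-2.5,-4.5,0,0,0,0],[-3.5,-3,-3.3,0,0,0,0],[-4.4,-3.7,-2,0,0,0,0],[-4.4,-3.7,0,0,0,0,0],[-4.4,-3.7,0,0,0,0,0]]'; python3 -m crank '[[-4.4,-3.7,0,0,0,0.02,0],[-4.4,-3.7,0,0,0,0,0],[-4.4,-3.7,0,0,0,0,0],[-3.5,-2.7,0,0,0,0,0],[-2.5,-2,0,0,0,0,0]]'; python3 -m crank '[[0,0,3,0,0,0,0],[0,0,2.5,0,0,0,0],[0,0,0,0,0,0,0]]'
python3 - <<'E'
from h import *
i=cams.camera_info("wrist");im=cams.camera("wrist");cv2.imwrite("pics/w1.png",im[:,:,::-1])
print(i)
delta([.468,.136,.208],np.radians(67))
print(proj("wrist",[.468,.136,.167],i))
E
```

```text
time: 0.72
position: [0.3492, 0.3531, 0.3904]
tool_rot: [0.189, 0.982, 0.0, 0.0]
ft_force: [1.6, -0.1, 0.1]
grip_width: 0.0871
grip_force: 0.0
time: 1.35
position: [0.4656, 0.133, 0.3899]
tool_rot: [0.2, 0.98, -0.0, -0.0]
ft_force: [0.6, 0.1, 0.1]
grip_width: 0.0871
grip_force: 0.0
time: 1.72
position: [0.4636, 0.1346, 0.3334]
tool_rot: [0.199, 0.98, -0.001, -0.003]
ft_force: [0.5, 0.8, -0.3]
grip_width: 0.087
grip_force: 0.0
{'intrinsics': array([[340.0654,   0.    , 276.3705],
       [  0.    , 340.0654, 207.5184],
       [  0.    ,   0.    ,   1.    ]]), 'dist': array([-0.048,  0.   ,  0.   ,  0.   ,  0.   ]), 'pose': array([[ 0.391 ,  0.8911,  0.2304,  0.4   ],
       [ 0.9204, -0.3781, -0.0996,  0.1622],
       [-0.0017,  0.251 , -0.968 ,  0.4264],
       [ 0.    ,  0.    ,  0.    ,  1.    ]])}
pos [0.4645 0.1348 0.3347] shift cm tool [-0.2994  0.2556 12.6712] turn [-0.001  -0.0021  0.0005] world [ 0.0035  0.0012 -0.1267]
[280.0765 214.3649]
```

View pics/w1.png

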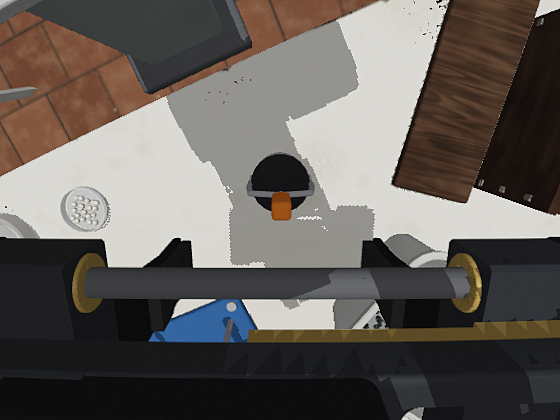

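The wrist view shows the grip top at about (282,211), where I predicted (280,214). The bail runs level from (247,190) to (314,187). I'll descend and grip.

```bash
python3 -m crank '[[0,0.3,4,0,0,-0.04,0],[0,0,4,0,0,0,0],[0,0,3,0,0,0,0],[0,0,1.6,0,0,0,0],[0,0,0,0,0,0,0]]'; python3 -m crank '[[0,0,0,0,0,0,1],[0,0,0,0,0,0,1],[0,0,0,0,0,0,1],[0,0,0,0,0,0,1],[0,0,0,0,0,0,1]]' 35
```

```text
time: 2.4
position: [0.4664, 0.1378, 0.2092]
tool_rot: [0.179, 0.984, -0.0, -0.0]
ft_force: [-0.1, 0.7, 0.8]
grip_width: 0.0873
grip_force: 0.0
time: 3.02
position: [0.4661, 0.1376, 0.2094]
tool_rot: [0.179, 0.984, 0.0, 0.0]
ft_force: [0.0, -0.6, -0.2]
grip_width: 0.0449
grip_force: 0.0
```

```bash
python3 -m crank '[[0,0,0,0,0,0,1],[0,0,0,0,0,0,1],[0,0,0,0,0,0,1],[0,0,0,0,0,0,1],[0,0,0,0,0,0,1]]' 35;python3 -m crank '[[0,0,-1,0,0,0,1],[0,0,-2,0,0,0,1],[0,0,-3,0,0,0,1],[0,0,-3,0,0,0,1],[0,0,-3,0,0,0,1]]' ;python3 -m crank '[[0,0,-1,0,0,0,1],[0,0,0,0,0,0,1],[0,0,0,0,0,0,1]]'; python3 -c "
from h import *
for k in range(4):print(robot.get_obs()['ft_force'])
for n in('scene','wrist'):cv2.imwrite(f'pics/{n}2.png',cams.camera(n)[:,:,::-1])"
```

```text
time: 3.65
position: [0.4662, 0.1375, 0.2092]
tool_rot: [0.179, 0.984, -0.0, 0.0]
ft_force: [-0.1, -0.5, 0.0]
grip_width: 0.0158
grip_force: 34.8
time: 4.28
position: [0.4648, 0.1378, 0.3296]
tool_rot: [0.179, 0.984, -0.0, -0.001]
ft_force: [0.6, -0.0, -6.8]
grip_width: 0.0158
grip_force: 34.8
time: 4.65
position: [0.465, 0.1376, 0.3377]
tool_rot: [0.179, 0.984, -0.0, -0.002]
ft_force: [-1.0, -0.0, -6.9]
grip_width: 0.0156
grip_force: 34.8
[-0.9691 -0.0334 -6.8814]
[-0.9691 -0.0334 -6.8814]
[-0.9691 -0.0334 -6.8814]
[-0.9691 -0.0334 -6.8814]
```

View pics/wrist2.png

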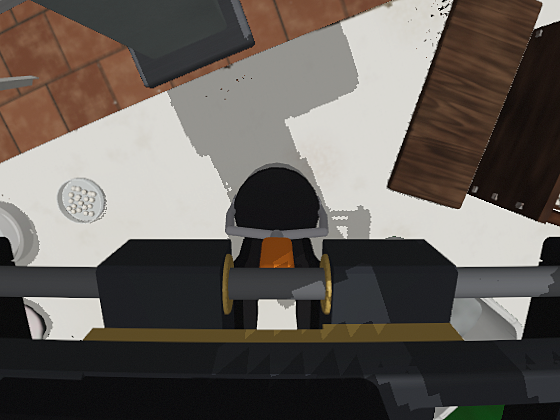

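The grip is solid and the canister weighs about 6.9 N, so the dip should be about 53 mm. Next I'll refine the hook position by checking the two cameras against each other.

```bash
python3 - <<'E'
from h import *
t=lambda x,y:(180+x/5,100+y/5)
s=lambda x,y:(270+(x-200)/4,155+y/4)
def tri(a,b):
    o1,d1=ray("top",a);o2,d2=ray("scene",b)
    k=np.linalg.lstsq(np.c_[d1,-d2],o2-o1,rcond=None)[0]
    p,q=o1+d1*k[0],o2+d2*k[1];return (p+q)/2,np.linalg.norm(p-q)
for n,a,b in[("tip end",(664,497),(241,193)),("padfront",(405,340),(252,65)),("blockcentre",(652,205),(410,168)),("screw nr",(690,352),(393,467)),("screw nl",(405,362),(279,362)),("screw fr?",(0,0),(513,430))][:5]:
    print(n,tri(t(*a),s(*b)))
for p in[(.6702,-.0732,.256),(.6715,-.1316,.256),(.6326,-.1328,.256),(.6313,-.0741,.256)]:
    q=proj("scene",p);print((q-[270,155])*4+[200,0])
for x in(.52,.525,.53,.535):
    for z in (.214,):
        q=proj("scene",(x,-.107,z));r=proj("top",(x,-.107,z));print(x,(q-[270,155])*4+[200,0],(r-[180,100])*5)
E
```

```text
tip end (array([ 0.5024, -0.1074,  0.233 ]), np.float64(0.0016969536306608338))
padfront (array([ 0.5607, -0.0077,  0.2621]), np.float64(0.004881807969556254))
blockcentre (array([ 0.6234, -0.1047,  0.221 ]), np.float64(0.0005948458804980427))
screw nr (array([ 0.6043, -0.1376,  0.0209]), np.float64(0.0018759059477601817))
screw nl (array([0.5996, 0.0071, 0.0188]), np.float64(0.0015119874213393666))
[449.4834  83.4054]
[503.055  120.6557]
[450.7371 133.7033]
[397.8867  95.3451]
0.52 [264.3885 214.6244] [659.7873 457.8831]
0.525 [271.6991 212.8829] [659.655  445.6363]
0.53 [278.9855 211.147 ] [659.5217 433.4102]
0.535 [286.248  209.4169] [659.3873 421.2051]
```

The seat is at about (0.5265, -0.107, 0.214), and the bail must come over the tip from -x. I'll move to a point in front of the hook and turn about 22.5°.

```bash
python3 -m crank '[[-0.3,-2.5,-0.6,0,0,0,1],[-0.6,-4,-0.6,0,0,0,1],[-0.6,-4.2,-0.6,0,0,0,1],[-0.7,-4.2,0,0,0,0,1],[-0.6,-4.2,0,0,0,0,1]]'; python3 -m crank '[[-0.4,-3.4,0,0,0,0,1],[-0.3,-2.3,0,0,0,0,1],[0,0,0,0,0,-0.13,1],[0,0,0,0,0,-0.13,1],[0,0,0,0,0,-0.13,1]]'; python3 -m crank '[[0,0,0,0,0,0,1],[0,0,0,0,0,0,1]]'
python3 -c "
from h import *
delta([.47,-.1068,.356],np.radians(92))
delta([.5265,-.1068,.356],np.radians(92))
cv2.imwrite('pics/s3.png',cams.camera('scene')[:,:,::-1])"
```

```text
time: 5.38
position: [0.4244, -0.0521, 0.3567]
tool_rot: [0.179, 0.984, 0.0, -0.0]
ft_force: [1.0, -0.5, -6.5]
grip_width: 0.016
grip_force: 34.8
time: 6.0
position: [0.4109, -0.1067, 0.3564]
tool_rot: [-0.017, 1.0, 0.001, -0.001]
ft_force: [-0.3, -1.0, -7.3]
grip_width: 0.0157
grip_force: 34.9
time: 6.25
position: [0.4112, -0.1066, 0.3569]
tool_rot: [-0.014, 1.0, 0.0, -0.0]
ft_force: [0.5, 0.2, -6.9]
grip_width: 0.0153
grip_force: 34.9
pos [ 0.4112 -0.1066  0.3569] shift cm tool [-5.8789 -0.1789  0.0822] turn [ 0.0005 -0.0008 -0.0075] world [ 0.0588 -0.0002 -0.0009]
pos [ 0.4112 -0.1066  0.3569] shift cm tool [-11.5268  -0.3335   0.0777] turn [ 0.0005 -0.0008 -0.0075] world [ 0.1153 -0.0002 -0.0009]
```

```bash
python3 -m crank '[[-1.5,-0.05,0,0,0,0,1],[-2.5,-0.05,0,0,0,0,1],[-1.5,-0.05,0,0,0,0,1],[0,0,0,0,0,0,1],[0,0,0,0,0,0,1]]'
python3 -c "
from h import *
delta([.5265,-.1068,.356],np.radians(92))
a=cams.camera('scene')[140:280,225:345,::-1]
cv2.imwrite('pics/s4.png',cv2.resize(a,None,fx=4,fy=4,interpolation=cv2.INTER_CUBIC))"
```

```text
time: 6.92
position: [0.4654, -0.1062, 0.3567]
tool_rot: [-0.015, 1.0, 0.0, -0.001]
ft_force: [-0.6, -0.7, -7.0]
grip_width: 0.0158
grip_force: 34.9
pos [ 0.4654 -0.1062  0.3567] shift cm tool [-6.1017 -0.2402  0.0574] turn [ 0.001  -0.0026 -0.0054] world [ 0.0611 -0.0006 -0.0007]
```

View pics/s4.png

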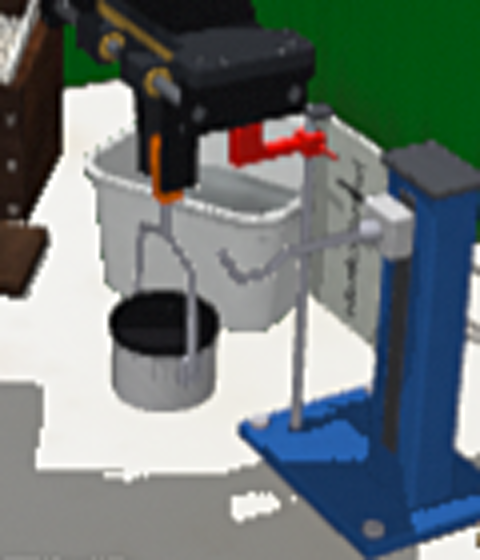

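The bail's peak is at crop (165,235) and the hook tip at (225,255). They're aligned to thread once the canister moves +61 mm in x, so I'll move in.

```bash
python3 -m crank '[[-1,0,0,0,0,0,1],[-1.6,-0.1,0,0,0,0,1],[-1.6,-0.1,0,0,0,0,1],[-1.2,0,0,0,0,0,1],[-0.7,0,0,0,0,0,1]]'; python3 -m crank '[[0,0,0,0,0,0,1],[0,0,0,0,0,0,1]]'
python3 -c "
from h import *
o=robot.get_obs();print(o['position'],o['ft_force'],o['moment'])
a=cams.camera('scene')[140:280,225:345,::-1]
cv2.imwrite('pics/s5.png',cv2.resize(a,None,fx=4,fy=4,interpolation=cv2.INTER_CUBIC))"
```

```text
time: 7.6
position: [0.5284, -0.1068, 0.357]
tool_rot: [-0.015, 1.0, 0.0, -0.0]
ft_force: [-0.5, 0.3, -6.7]
grip_width: 0.0155
grip_force: 34.9
time: 7.85
position: [0.5268, -0.1066, 0.357]
tool_rot: [-0.015, 1.0, 0.0, -0.001]
ft_force: [-0.1, -0.8, -5.9]
grip_width: 0.0159
grip_force: 34.9
[ 0.5268 -0.1066  0.357 ] [-0.057  -0.803  -5.9162] [0.0722 0.0474 0.0178]
```

View pics/s5.png

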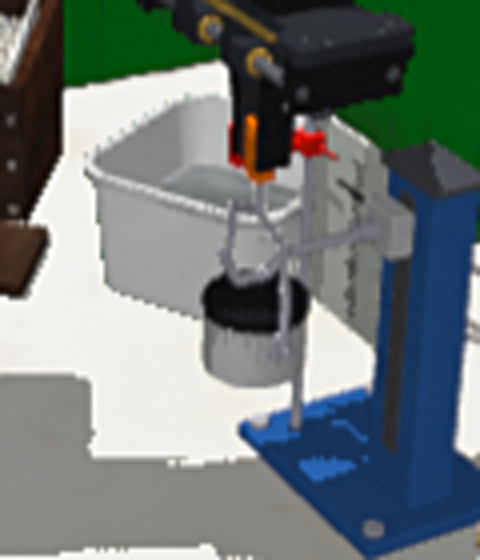

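The hook is now inside the bail window. I'll lower to just above contact, then slowly while watching the force.

```bash
python3 -m crank '[[0,0,0.5,0,0,0,1],[0,0,0.7,0,0,0,1],[0,0,0.7,0,0,0,1],[0,0,0.5,0,0,0,1],[0,0,0.3,0,0,0,1]]'; python3 -m crank '[[0,0,0.3,0,0,0,1],[0,0,0.3,0,0,0,1],[0,0,0.3,0,0,0,1],[0,0,0.3,0,0,0,1],[0,0,0.3,0,0,0,1]]'; python3 -m crank '[[0,0,0.3,0,0,0,1],[0,0,0.3,0,0,0,1],[0,0,0.3,0,0,0,1],[0,0,0.3,0,0,0,1],[0,0,0.3,0,0,0,1]]'
```

```text
time: 8.52
position: [0.5273, -0.1068, 0.3297]
tool_rot: [-0.015, 1.0, 0.0, -0.0]
ft_force: [-0.2, 0.3, -6.6]
grip_width: 0.016
grip_force: 34.9
time: 9.15
position: [0.5275, -0.1069, 0.3152]
tool_rot: [-0.015, 1.0, -0.0, 0.0]
ft_force: [-0.0, 0.9, -5.9]
grip_width: 0.0159
grip_force: 34.9
time: 9.78
position: [0.5275, -0.1069, 0.3003]
tool_rot: [-0.015, 1.0, -0.0, 0.0]
ft_force: [0.2, -0.0, -2.5]
grip_width: 0.0157
grip_force: 34.9
```

```bash
python3 -m crank '[[0,0,0.3,0,0,0,1],[0,0,0.3,0,0,0,1],[0,0,0.3,0,0,0,1],[0,0,0.3,0,0,0,1],[0,0,0.3,0,0,0,1]]'; cat > f.py <<'E'
from h import *
l=[]
for k in range(8):
    cams.camera("top");o=robot.get_obs();l.append(np.r_[o["ft_force"],o["position"]])
l=np.array(l);print(l.mean(0),l[:,:3].std(0),o["time"],o["moment"])
E
python3 f.py
```

```text
time: 10.4
position: [0.5275, -0.1069, 0.2852]
tool_rot: [-0.015, 1.0, -0.0, 0.0]
ft_force: [-0.7, -0.0, -1.2]
grip_width: 0.0156
grip_force: 34.9
[ 0.0513 -0.1701 -2.164   0.5275 -0.1069  0.2853] [0.5844 0.386  0.5423] 10.8 [-0.0104  0.0218 -0.0249]
```

```bash
python3 -m crank '[[0,0,0.3,0,0,0,1],[0,0,0.3,0,0,0,1],[0,0,0.3,0,0,0,1],[0,0,0.3,0,0,0,1],[0,0,0.3,0,0,0,1]]';python3 -m crank '[[0,0,0,0,0,0,1],[0,0,0,0,0,0,1]]'; sed -i 's/range(8)/range(24)/' f.py; python3 f.py
```

```text
time: 11.42
position: [0.5275, -0.1069, 0.2702]
tool_rot: [-0.015, 1.0, -0.0, 0.0]
ft_force: [-0.5, -0.9, -0.3]
grip_width: 0.0157
grip_force: 34.9
time: 11.68
position: [0.5275, -0.1069, 0.2704]
tool_rot: [-0.015, 1.0, -0.0, 0.0]
ft_force: [-0.4, -0.4, -0.0]
grip_width: 0.0157
grip_force: 34.9
[ 0.3506 -0.2947 -0.2094  0.5275 -0.1069  0.2703] [0.4765 0.4416 0.5199] 12.875 [-0.0396 -0.0544  0.0387]
```

```bash
python3 -m crank '[[0,0,0.15,0,0,0,1],[0,0,0,0,0,0,1],[0,0,0,0,0,0,1]]' 10; python3 f.py
```

```text
time: 13.25
position: [0.5274, -0.1068, 0.2687]
tool_rot: [-0.015, 1.0, 0.0, 0.0]
ft_force: [0.5, -0.7, 0.5]
grip_width: 0.016
grip_force: 10.0
[ 0.6257 -0.047  -0.0932  0.5274 -0.1068  0.2688] [0.3872 0.4622 0.6359] 14.45 [ 0.0096 -0.1464  0.0344]
```

The hook now carries the weight, with about 0.1 N left in the hand. I'll release.

```bash
python3 -m crank '[[0,0,0,0,0,0,1],[0,0,0,0,0,0,0.75]]' 3; python3 -m crank '[[0,0,0,0,0,0,0.5],[0,0,0,0,0,0,0.3],[0,0,0,0,0,0,0.3],[0,0,0,0,0,0,0.3],[0,0,0,0,0,0,0.3]]'; python3 f.py
```

```text
time: 14.7
position: [0.527, -0.1067, 0.2686]
tool_rot: [-0.015, 1.0, 0.0, -0.001]
ft_force: [-0.2, -0.2, -0.3]
grip_width: 0.0194
grip_force: 0.0
time: 15.32
position: [0.5274, -0.1068, 0.2688]
tool_rot: [-0.015, 1.0, 0.0, -0.0]
ft_force: [0.4, 0.4, -0.7]
grip_width: 0.0585
grip_force: 0.0
[-0.0774 -0.1277 -0.0101  0.5274 -0.1068  0.2688] [0.4985 0.4981 0.4581] 16.525 [0.043  0.0375 0.0057]
```

```bash
python3 -m crank '[[0,0,-1.5,0,0,0,0.3],[0,0,-3,0,0,0,0.3],[0,0,-4,0,0,0,0.3],[0,0,-3,0,0,0,1],[0,0,-1.5,0,0,0,1]]'; python3 -m crank '[[2,3,0,0,0,0,1],[2,4,0,0,0,0,1],[0,0,0,0,0,0,1],[0,0,0,0,0,0,1]]'
python3 -c "
from h import *
a=cams.camera('scene')[140:280,245:365,::-1];b=cams.camera('top')[90:230,230:350,::-1]
cv2.imwrite('pics/s6.png',cv2.resize(np.hstack([a,b]),None,fx=3.3,fy=3.3,interpolation=cv2.INTER_CUBIC))"
```

```text
time: 17.15
position: [0.5279, -0.107, 0.4016]
tool_rot: [-0.015, 1.0, -0.001, 0.002]
ft_force: [0.4, -1.2, 0.3]
grip_width: 0.0484
grip_force: 0.0
time: 17.65
position: [0.4856, -0.0382, 0.3989]
tool_rot: [-0.015, 1.0, -0.0, 0.0]
ft_force: [-0.6, -0.3, 0.3]
grip_width: 0.009
grip_force: 0.0
```

View pics/s6.png

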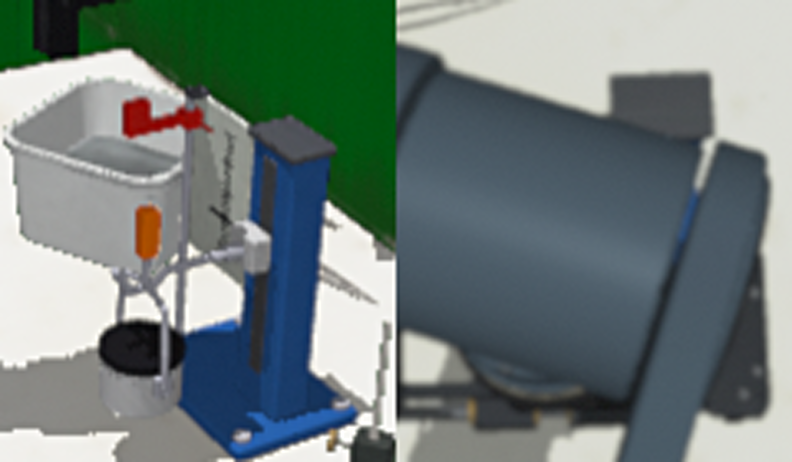

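The canister hangs in the hook, grip at crop (147,232), with the marker well above the pointer. Next I'll work out the rod top and pad numerically.

```bash
python3 - <<'E'
from h import *
def tri(a,b):
    o1,d1=ray("top",a);o2,d2=ray("scene",b)
    k=np.linalg.lstsq(np.c_[d1,-d2],o2-o1,rcond=None)[0]
    p,q=o1+d1*k[0],o2+d2*k[1];return (p+q)/2,np.linalg.norm(p-q)
print("rodtop",tri((180+400/5,100+160/5),(270+139/4,155+46/4)))
for f,n,z in(("top0","top",.26),("scene0","scene",.26)):
    im=cv2.imread(f"pics/{f}.png").astype(int);m=(im[:,:,2]>130)&(im[:,:,1]<70)&(im[:,:,0]<70)
    m=m[140:200] if 0 else m
    n_,L,st,c=cv2.connectedComponentsWithStats(m.astype(np.uint8));
    for s,cc in zip(st[1:],c[1:]):
        if s[4]>15:print(n,s,cc)
im=cv2.imread("pics/top0.png")
m=(im[:,:,2]>120)&(im[:,:,1]<80)&(im[:,:,0]<80)
for r in range(136,172):
    w=np.where(m[r,250:280])[0]
    if len(w):print(r,w[0]+250,w[-1]+250,end="; ")
print()
for px in((261,162.4),(261,168.5)):print(atz("top",px,.26))
delta([.568,-.0065,.345],np.radians(92))
E
```

```text
rodtop (array([ 0.6297, -0.004 ,  0.2609]), np.float64(0.0005738371125796661))
top [257 139   8  28 158] [260.3544 152.6013]
scene [441  68   3  11  26] [441.7308  73.0769]
scene [419  97   4  17  34] [420.9118 105.4706]
scene [282 170  27  12 159] [291.8239 175.6855]
139 257 264; 140 257 264; 141 257 264; 142 257 264; 143 258 263; 144 258 263; 145 258 263; 146 258 263; 147 258 263; 148 258 263; 149 258 263; 150 258 263; 151 258 263; 152 258 263; 153 258 263; 154 258 263; 155 258 263; 156 258 263; 157 257 263; 158 257 263; 159 257 263; 160 257 263; 161 257 263; 162 257 263; 163 257 263; 164 257 263; 165 258 263; 166 258 262; 
[ 0.5698 -0.0065  0.26  ]
[ 0.5578 -0.0066  0.26  ]
pos [ 0.486  -0.0388  0.3987] shift cm tool [-8.2894  2.9981  5.3717] turn [-0.0004  0.0003 -0.0064] world [ 0.082   0.0323 -0.0537]
```

```bash
python3 -m crank '[[-2.5,1,0,0,0,0,1],[-3.5,1.3,1,0,0,0,1],[-2.3,0.8,2,0,0,0,1],[0,0,1.5,0,0,0,1],[0,0,0.9,0,0,0,1]]' 20;python3 -m crank '[[0,0,0.3,0,0,0,1],[0,0,0.3,0,0,0,1],[0,0,0.3,0,0,0,1],[0,0,0.2,0,0,0,1],[0,0,0.2,0,0,0,1]]';python3 -m crank '[[0,0,0.2,0,0,0,1],[0,0,0.2,0,0,0,1],[0,0,0.2,0,0,0,1],[0,0,0,0,0,0,1]]'; sed -i 's/range(24)/range(6)/' f.py; python3 f.py
```

```text
time: 18.38
position: [0.5667, -0.0052, 0.3432]
tool_rot: [-0.014, 1.0, 0.0, -0.002]
ft_force: [-0.6, 0.6, 0.8]
grip_width: 0.0005
grip_force: 0.0
time: 19.0
position: [0.5674, -0.0046, 0.3319]
tool_rot: [-0.015, 1.0, -0.0, 0.0]
ft_force: [-0.9, 0.4, 0.2]
grip_width: 0.0003
grip_force: 0.0
time: 19.5
position: [0.5674, -0.0046, 0.3256]
tool_rot: [-0.015, 1.0, 0.0, -0.0]
ft_force: [0.0, 0.4, 0.8]
grip_width: 0.0005
grip_force: 0.2
[-0.1426 -0.2705 -0.078   0.5674 -0.0046  0.3256] [0.5725 0.5398 0.2764] 19.8 [ 0.0621  0.0008 -0.046 ]
```

```bash
python3 -m crank '[[0,0,0.3,0,0,0,1],[0,0,0.4,0,0,0,1],[0,0,0.4,0,0,0,1],[0,0,0.4,0,0,0,1]]'; cat > r.py <<'E'
from h import *
def red(im):
    im=im.astype(int);m=(im[:,:,2]>110)&(im[:,:,1]<60)&(im[:,:,0]<60);m[:,:275]=0;m[:,315:]=0;m[:160]=0;m[235:]=0
    r,c=np.nonzero(m);t=c>=304
    return c.min(),c.max(),r.min(),r.max(),c.mean(),r.mean(),m.sum(),"right part",r[c>=c.max()-1].mean()
print(red(cv2.imread("pics/scene0.png")));print(red(cams.camera("scene")[:,:,::-1]),robot.get_obs()["ft_force"])
E
python3 r.py
```

```text
time: 20.3
position: [0.5674, -0.0047, 0.3105]
tool_rot: [-0.015, 1.0, -0.0, 0.0]
ft_force: [0.4, -0.2, 1.0]
grip_width: 0.0004
grip_force: 0.9
(np.int64(282), np.int64(306), np.int64(170), np.int64(181), np.float64(291.64285714285717), np.float64(175.71428571428572), np.int64(154), 'right part', np.float64(176.0))
(np.int64(282), np.int64(308), np.int64(178), np.int64(187), np.float64(292.34027777777777), np.float64(182.81944444444446), np.int64(144), 'right part', np.float64(185.5)) [0.8947 0.1747 0.6309]
```

The marker is following. I'll push down nearly to the target.

```bash
python3 -m crank '[[0,0,0.5,0,0,0,1],[0,0,0.5,0,0,0,1],[0,0,0.5,0,0,0,1],[0,0,0.5,0,0,0,1],[0,0,0.5,0,0,0,1]]';python3 -m crank '[[0,0,0.5,0,0,0,1],[0,0,0.5,0,0,0,1],[0,0,0.5,0,0,0,1],[0,0,0.4,0,0,0,1],[0,0,0.3,0,0,0,1]]'; python3 -m crank '[[0,0,0.1,0,0,0,1],[0,0,0,0,0,0,1]]'; python3 r.py
```

```text
time: 20.98
position: [0.5675, -0.0047, 0.2854]
tool_rot: [-0.015, 1.0, -0.0, 0.0]
ft_force: [-0.0, -0.4, 2.2]
grip_width: 0.0006
grip_force: 0.9
time: 21.6
position: [0.5675, -0.0047, 0.2635]
tool_rot: [-0.015, 1.0, -0.0, 0.0]
ft_force: [0.5, -0.6, 2.2]
grip_width: 0.0006
grip_force: 0.9
time: 21.85
position: [0.5673, -0.0046, 0.2626]
tool_rot: [-0.015, 1.0, 0.0, -0.0]
ft_force: [0.1, 0.8, 0.2]
grip_width: 0.0005
grip_force: 0.2
(np.int64(282), np.int64(306), np.int64(170), np.int64(181), np.float64(291.64285714285717), np.float64(175.71428571428572), np.int64(154), 'right part', np.float64(176.0))
(np.int64(281), np.int64(306), np.int64(195), np.int64(204), np.float64(291.88461538461536), np.float64(198.86153846153846), np.int64(130), 'right part', np.float64(200.5)) [-0.3763 -0.4148  0.2342]
```

At the calculated level. I'll retreat, then check both drops (marker and hook block) by template matching against the first picture.

```bash
python3 -m crank '[[0,0,-1.5,0,0,0,1],[0,0,-3.5,0,0,0,1],[0,0,-4.5,0,0,0,1],[2,2,-4,0,0,0,1],[3,3,0,0,0,0,1]]';python3 -m crank '[[3,4,0,0,0,0,1],[2,4,0,0,0,0,1],[0,0,0,0,0,0,1],[0,0,0,0,0,0,1]]'
python3 - <<'E'
from h import *
from scipy.optimize import brentq
k=6
a=cv2.imread("pics/scene0.png");b=cams.camera("scene")[:,:,::-1].copy();cv2.imwrite("pics/s7.png",b)
up=lambda im:cv2.resize(im,None,fx=k,fy=k,interpolation=cv2.INTER_CUBIC)
A,B=up(a),up(b)
def match(x,y,w,h,p):
    T=A[y*k:(y+h)*k,x*k:(x+w)*k]
    S=B[(y-5)*k:(y+h+45)*k,(x-6)*k:(x+w+6)*k]
    r=cv2.matchTemplate(S,T,cv2.TM_CCOEFF_NORMED);_,v,_,l=cv2.minMaxLoc(r)
    d=np.array(l)/k-[6,5]
    q0=proj("scene",p);dz=brentq(lambda z:proj("scene",np.array(p)-[0,0,z])[1]-q0[1]-d[1],-.01,.12)
    print(v,d,"drop mm",dz*1000)
match(281,168,12,14,(.571,-.005,.25))   # pad
match(299,170,6,9,(.62,-.005,.235))     # marker slider
match(317,187,12,20,(.615,-.104,.22))   # hook block
match(316,187,10,16,(.615,-.104,.22))
E
python3 f.py
```

```text
time: 22.52
position: [0.5176, 0.0437, 0.4024]
tool_rot: [-0.014, 1.0, -0.001, 0.005]
ft_force: [0.3, -0.0, -0.2]
grip_width: 0.0005
grip_force: 0.0
time: 23.02
position: [0.4639, 0.1223, 0.3986]
tool_rot: [-0.015, 1.0, -0.0, 0.001]
ft_force: [0.4, 0.4, -0.4]
grip_width: 0.0008
grip_force: 0.0
0.7755343914031982 [-0.8333 23.1667] drop mm 66.98515213331781
0.8948222398757935 [-1.1667 22.8333] drop mm 67.47748737466252
0.9845308661460876 [-1.1667 18.3333] drop mm 52.36924612731107
0.9796677827835083 [-1.1667 18.3333] drop mm 52.36924612731107
[-0.1615 -0.0266 -0.0393  0.4642  0.1217  0.3978] [0.5423 0.3874 0.1233] 23.375 [ 0.0747  0.0274 -0.0219]
```

The marker dropped 67.2 mm and the hook 52.4 mm, so the tip (167.8 mm) is level with the pointer (167.6 mm).

```bash
python3 -c "
from rig import ticket;print(ticket.hand_in())"
```

```text
the job is handed in; nothing more can be done
None
```

I handed the job in at about 23 s of the 64 s: the canister hangs by itself from the hook, which has dipped about 52 mm. By my picture measurements the red marker's tip is within about 1 mm of the pointer; the hand-in returned no verdict.

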